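Stand a slumped canvas back on its table easel and clamp it

ROBOT

A 6-joint arm with a two-finger parallel gripper is mounted at the origin on a cart in front of the work surface, level with it; the furniture and walls round the work are solid. World frame = base frame: x ahead of the robot, y to its left, z up, the work surface at z = 0. Lengths are in m, angles in rad, forces in N, time in s.
With the tool pointing down it reaches from about 0.35 to 0.975 m from the base axis. Payload 4.9 kg.
Tool frame: the origin (TCP) lies at the very end of the fingers, on their centre line; the grasp point (between the pads) lies manip.grip_point_offset behind it (manip.grip_point_offset is the distance from the TCP to the grasp point, in m); z points along the fingers, y is the line along which they close (so a half turn about z gives the same grasp; the last joint's range is limited). The gripper opens to 85 mm and grips with 20 to 120 N. Pads are 22 mm wide; open, the fingers measure 114 mm over their backs; the gripper's body (76 mm by 85 mm) begins 54 mm behind the grasp point. The pads swing forward as they close: fully open they stand 13 mm farther back than shut.
Start: joints at [-1.45, 0.053, 1.613, -0, 1.476, -0.119], TCP at [0.148, -0.607, 0.231] pointing down, gripper open.
Joint ranges: [-3.01, 3.01], [-1.01, 2.22], [0.06, 2.58], [-1.02, 4.17], [0.09, 2.62], [-3.14, 3.14]. Speed limits (rad/s): [2.57, 2.57, 3.14, 3.14, 3.14, 3.14].

INTERFACE

Orientations are given as a unit quaternion [w, x, y, z].
In Python, from plant import manip gives the robot as it stands.
- The arm moves only by the shell command python3 -m crank 'ROWS' [OPENING]. ROWS is JSON, a list of rows, each an object of numbers: "x", "y", "z": the shift along the tool's x, y, z in cm; "turn": the turn about the tool's z in rad. In form: [{"x": .., "y": .., "z": .., "turn": ..}, ...]. A call has 1 to 5 rows; each row shifts and turns the commanded pose from where the row before left it, along the tool's axes as they then stand; what a row does not reach is not made up. A row lasts 1/10 s, in which the tool goes at most 50 mm and 8.59 degrees, less where a joint would pass 70% of its speed; a pose out of reach is approached as far as the arm can. A call with a gripper value outside its range is refused whole. OPENING is the opening in per cent of the stroke, from 0 (shut) to 100 (fully open), set as the call begins (- or left out, the last holds). The fingers move at their own pace and stop on an object; the grip force is fixed at half the most. Time passes only in rows, so rows that do not move let the fingers close. It gives the time, the measured TCP pose, the force, the opening and the grip force at its end, in the units of the state.
- manip.state(): the state, without advancing time (a new reading comes with each control period).
- manip.grab_frame(name): name is "side" or "top" or "wrist"; returns (picture, depth): 384x512x3 uint8, red, green, blue; 384x512 float32, m along the optical axis (not along the pixel's ray), 0 where there is no reading.
- manip.camera_model(name): a dict with "mtx" (3x3 intrinsics, pixels), "world_to_cam" (4x4, takes a point from world to camera coordinates). Camera axes: x right, y down, z forward; pixel columns grow to the right and rows downward; lengths in m; the calibration is good to about 2 mm. The wrist camera is an equidistant fisheye: a pixel r from the principal point sees the ray r / f radians off the axis. A picture is of the moment at which its call begins: read the wrist's pose just before it. camera_model takes no time and is no camera call; for the wrist camera it gives the pose at the moment of the call.
- manip.job_done(): hands the job in; it is judged then, once.
The state is a dict: "time": time; "joint_pos": joint angles; "joint_vel": joint speeds; "joint_efforts": joint torques, N m; "tool_pos": TCP position; "tool_rot": TCP orientation; "contact_force": force on the tool from outside, world axes, zero at the start; "ft_torque": the same for the moment, N m; "gripper_width": opening from 0.0 (shut) to 1.0 (fully open); "grasp_force": force on a finger pad.
Only numpy, scipy, OpenCV 4.12 (cv2) and the standard library are available. Lean on these libraries where they do the work, as an engineer would, in place of code of your own. Each camera call takes 0.05 s, during which the arm holds its last target. There are 200 camera calls.

TASK

The small canvas has pitched forward in the tray of the table easel. With the fingertips alone, push it back until it rests against the easel's mast, then push the sliding top clamp down the mast until it sits on the canvas's top edge, with the clamp's lip in front of the canvas. Do not lift the canvas out of the tray or disturb the things lying round the easel.

Things in the scene. Friction and masses are not known exactly. Their poses are not given: they have to be found in the camera images.
- easel: Light wooden table easel, fixed. Origin on the table top below the tray's back; x points away from the painter, y along the tray, z up. Its mast (36 mm wide, at y = 0) and two side posts (22 mm wide, at y = +-85 mm) lean back 12 degrees toward +x; their front faces share one plane. Mast 270 mm, posts 150 mm long above the tray. Runners reach from 68 mm before to 128 mm behind the origin.
- tray (a point): Middle of the back of the tray's floor, where the mast's front face rises; 50 mm above the table; axes as the easel. The floor is square to the mast, 270 mm long and 30 mm deep from the mast to the tray's front lip, which is 25 mm high and 10 mm thick.
- canvas: Loose blank canvas on a wooden stretcher: 18 mm thick (x), 240 wide (y), 180 tall (z), about 0.25 kg. Origin mid lower edge; white front to -x. Its foot is in the tray. At first it leans over the lip, 18 to 20 degrees in front of plumb; properly it leans back 12 degrees, its back on mast and posts. Pushed near the top it turns about its foot; past plumb it falls back on the mast by itself.
- canvas_top (a point): Centre of the canvas's top edge (middle of its thickness), 180 mm along z from the canvas's origin.
- canvas_foot (a point): Centre of the underside of the canvas's lower edge (the canvas's origin).
- clamp (a joint): Travel of the top clamp down the mast in m: 0 highest, growing as it is pushed down, at most 0.075; seated on the canvas about 0.055. It starts between 0 and 0.025. Friction of about 4 N holds it wherever it is left.
- clamp_top (a point): Centre of the top face of the clamp's wooden block, where it is pressed; the face is 36 mm (x, front to back) by 60 mm (y) and square to the mast; the point's z runs up the mast. The mast rises behind this face, its front 19 mm from this point.
- clamp_seat (a point): Point on the underside of the clamp block (22 mm thick), 12 mm in front of the mast, midway between mast and clamp lip; axes as clamp_top. The lip hangs 14 mm below the underside at its front edge, 24 mm in front of the mast: an 18 mm canvas fits behind it. The underside comes to rest on the canvas's top edge.
- medium_jar: Bystander: small amber lidded jar, 48 mm across, 66 mm tall, standing to the left of the easel; origin under its centre.
- sanding_block: Bystander: cork sanding block, 41 x 71 x 21 mm, lying in front of the easel to the right; origin under its centre.
- brush_2: Bystander: long-handled brush, 12 x 240 x 10 mm, lying in front of the easel; origin under its middle, its length along its y.
- paint_tube_5: Bystander: paint tube, 42 x 120 x 28 mm, lying in front of the easel to the left; origin under its middle, its length along its y.

How it is judged:
On the way, in this order (a step that is already met when the one before it is completed fails the run):
1. the canvas stands back against the mast, the clamp still above it (angle between the z axis of canvas and the z axis of clamp_seat, either way round below 0.1 rad and z of canvas_top in the frame of clamp_seat below -0.015 m and x of canvas_top in the frame of clamp_seat above -0.007 m), for 0.2 s.
2. the clamp is down on the canvas's top edge (z of canvas_top in the frame of clamp_seat above -0.004 m), for 0.2 s.
At the end, for the whole second after the job is handed in: The canvas stands in the tray along the mast (within 0.1 rad), at rest; the underside of the clamp is within 4 mm of its top edge and the canvas's top is behind the clamp's lip (within 7 mm of the middle of the clamp's mouth); the clamp is at rest (angle between the z axis of canvas and the z axis of clamp_seat, either way round below 0.1 rad and z of canvas_top in the frame of clamp_seat between -0.004 and 0.003 m and x of canvas_top in the frame of clamp_seat between -0.007 and 0.008 m and horizontal distance between canvas_foot and easel below 0.045 m and linear speed of canvas below 0.01 m/s and velocity of joint clamp between -0.005 and 0.005 m/s); the robot touches nothing.
It fails at once if the canvas is lifted out of the tray (its lower edge more than 25 mm above the tray floor) (height (world z) of canvas_foot above 0.078 m).
It fails at once if the canvas falls or is carried away from the easel (horizontal distance between canvas_foot and easel above 0.07 m).
It fails at once if the arm or the gripper's body, instead of the fingers, pushes the canvas or the easel (over 5 N) (contact force between the arm and canvas above 5 N or contact force between the arm and easel above 5 N).
It fails at once if a bystander (jar, sanding block, brush or paint tube) is displaced by more than 25 mm (distance of any of medium_jar, sanding_block, brush_2, paint_tube_5 from where it was at the start of the episode above 0.025 m).
It also fails if it takes over 40 s, if anything falls off the work surface, if the arm or the gripper's body presses on something with over 40 N, if the wrist force passes 120 N, or if a joint passes its speed limit or range.

## Working session

There is one attempt and no reset: what is moved stays moved. The work goes in short steps, Python scripts to look and compute and a shell command to move; the robot and the scene stay as the last step left them, time stands still between calls to the robot, and variables do not carry over. Pictures are saved under pics/ and viewed, at most 10 in all, crops included, and the job is handed in when it is done.

```bash
mkdir -p pics; ls
python3 - <<'E'
from plant import manip
import cv2,numpy as np
s=manip.state();print(s['time'],s['tool_pos'],s['tool_rot'])
for n in("side","top"):
    p,d=manip.grab_frame(n);cv2.imwrite(f"pics/{n}0.png",p[:,:,::-1]);np.savez(f"{n}0.npz",p=p,d=d)
    m=manip.camera_model(n);print(n,np.round(m['mtx'],1).tolist(),np.round(m['world_to_cam'],3).tolist(), (d>0).mean())
E
```

```text
pics
0.0 [ 0.1483715  -0.60648454  0.23004915] [-1.04130307e-03  9.92819106e-01  1.19620811e-01 -1.69929457e-05]
side [[384.1, 0.0, 253.6], [0.0, 384.1, 188.7], [0.0, 0.0, 1.0]] [[-0.994, -0.106, -0.019, 0.563], [-0.022, 0.375, -0.927, 0.127], [0.106, -0.921, -0.375, 1.008], [0.0, 0.0, 0.0, 1.0]] 0.9740804036458334
top [[431.1, 0.0, 251.4], [0.0, 431.1, 191.2], [0.0, 0.0, 1.0]] [[-0.01, -1.0, 0.018, 0.133], [-0.996, 0.008, -0.089, 0.578], [0.088, -0.019, -0.996, 1.196], [0.0, 0.0, 0.0, 1.0]] 0.9959259033203125
```

View pics/side0.png

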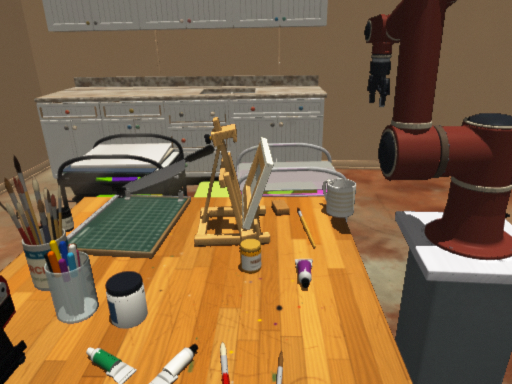

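View pics/top0.png

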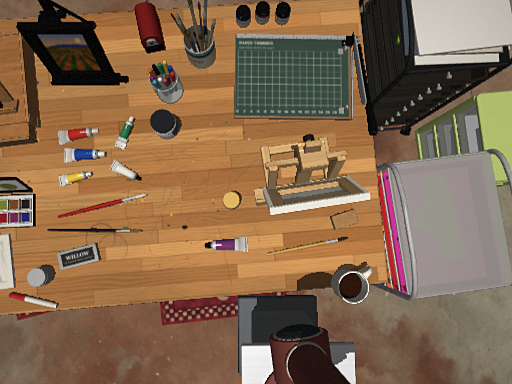

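The side view shows the canvas at about (258,180), leaning toward the robot, with the clamp at (222,130). In the top view the easel is around (305,170), the clamp block at about (314,155), and the canvas top edge runs from (268,210) to (369,195).

```bash
cat > h.py <<'E'
import numpy as np,cv2
from plant import manip
def cloud(n,d):
    m=manip.camera_model(n);K=np.array(m['mtx']);T=np.linalg.inv(np.array(m['world_to_cam']))
    v,u=np.mgrid[:d.shape[0],:d.shape[1]]
    P=np.stack([(u-K[0,2])/K[0,0]*d,(v-K[1,2])/K[1,1]*d,d],-1)
    return P@T[:3,:3].T+T[:3,3]
E
python3 - <<'E'
from h import *
z=np.load('top0.npz');p=z['p'];W=cloud('top',z['d'])
c=cv2.resize(p[120:230,235:385],None,fx=5,fy=5,interpolation=cv2.INTER_CUBIC)[:,:,::-1]
cv2.imwrite('pics/topc.png',c)
z2=np.load('side0.npz');W2=cloud('side',z2['d'])
c=cv2.resize(z2['p'][105:255,185:300],None,fx=4,fy=4,interpolation=cv2.INTER_CUBIC)[:,:,::-1]
cv2.imwrite('pics/sidec.png',c)
print('top')
for u,v in [(268,209),(275,208),(320,203),(360,197),(368,194),(300,145),(314,145),(325,145),(300,155),(314,155),(325,155),(314,165),(309,138)]: print(u,v,W[v,u].round(3))
# height-coded grid of the top region
for v in range(132,216,4): print(v,' '.join('%3d'%(1000*W[v,u,2]) for u in range(255,380,5)))
E
```

```text
top
268 209 [0.53  0.08  0.001]
275 208 [0.521 0.076 0.227]
320 203 [ 0.532 -0.031  0.224]
360 197 [ 0.545 -0.125  0.23 ]
368 194 [ 0.553 -0.145  0.227]
300 145 [0.66  0.022 0.282]
314 145 [ 0.653 -0.004  0.317]
325 145 [ 0.71  -0.085  0.026]
300 155 [0.637 0.023 0.286]
314 155 [ 0.637 -0.009  0.287]
325 155 [ 0.636 -0.033  0.29 ]
314 165 [ 0.613 -0.008  0.29 ]
309 138 [ 0.678 -0.001  0.272]
132  -3   1   1   1   0   0   0   0   0   0   6   0   0   2   3   3   0   3  -2   0   0   0  -1 191 192
136  -2   4   2   3  -3   0  -2   0   3   0 270 272   3   0   0  -1   4   0  -2   0   1   0   0   1 -848
140   1  -3   2   0   1   1   1   3   1   0 266 268  28 311  24  -3   3  -2  -1   0   0   2   0   2 -844
144   0   4   3   0   3   0  -2  22  24 279 309 311 316 310  29  -2  -1  -1   2  -2  -4   2   3   1 -851
148   4   3  28  27  26  23  25  30 106 285 304 303 300 291  27   1   0   0   1 1239   0   0   3   2 -845
152   0  -1  28  21  27  21  18  -3   2 288 288 284 287 285 285   0 186 186 186  -1  -2   2   0   1 -832
156  -3  -1  25   0   2   1   4   1  -2 286 287 285 290 290 287 189 187 196
[... 784 characters left out ...]
  84  89  98  96  95  92  89  90  86  95  94 106 158 173 179 184   0   0   2
192  50  50  92 102 104  93  95  91  92  88  95  99 108 108 121 125 135 139 197 203 211 218 220   0   0
196  50  55 128 133 141 148 106 111 118 120 129 134 143 196 206 213 215 223 228 229 227 228 228   2   1
200   1  83 110 167 182 183 135 141 196 208 210 215 228 229 224 226 227 229 229 227 226 222 222   3   0
204  -2  66  59 203 207 211 221 226 225 233 230 227 227 226 225 225 221 223   0   0  -2   4   2   2   1
208  -3   1   1 228 227 228 224 228 224 225 224 221   1   4   1   0   1   2   0   2   0   0  -4   1   2
212   1  -1  -1 228 226 224 222   1   3   1   0  -3   0   0   0   2   4   0  25  24  20   2   1   1   4
```

View pics/topc.png

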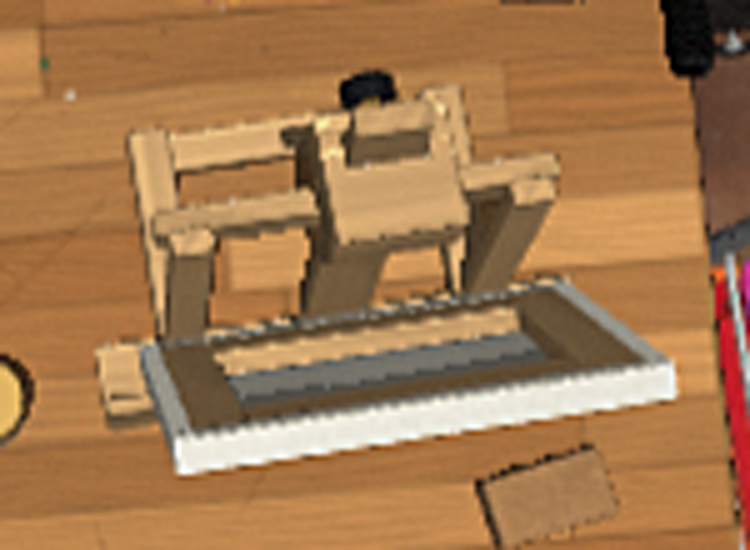

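View pics/sidec.png

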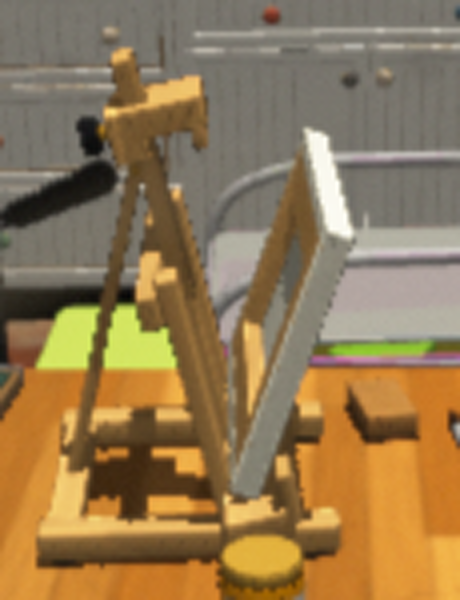

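The top crop shows the canvas top edge, with a hollow back toward the mast. The clamp block's top face is centred near crop (395,205), full-image (314,161). The side crop confirms that the lip hangs at the front of the block. Next I'll fit lines to these.

Run:
```python
from h import *
print('off',manip.grip_point_offset)
z=np.load('top0.npz');W=cloud('top',z['d'])
reg=W[125:216,255:376].reshape(-1,3)
t=reg[(reg[:,2]>.217)&(reg[:,2]<.24)&(reg[:,0]<.6)]
r=cv2.minAreaRect(t[:,:2].astype(np.float32));print('canvas top',r,t.mean(0),t.min(0),t.max(0))
vx,vy,x0,y0=cv2.fitLine(t[:,:2].astype(np.float32),cv2.DIST_HUBER,0,.01,.01).ravel();yaw=np.arctan2(vx,-vy) if vy<0 else np.arctan2(-vx,vy);print('yaw',yaw)
c=W[150:172,296:334].reshape(-1,3);c=c[(c[:,2]>.272)&(c[:,2]<.31)]
print('clamp',len(c),c.mean(0),np.median(c,0));r2=cv2.minAreaRect(c[:,:2].astype(np.float32));print(r2)
ex=np.array([np.cos(yaw),np.sin(yaw)]);ey=np.array([-ex[1],ex[0]])
for n,a in(('canvas',t),('clamp',c)):
  print(n,'along ex',np.percentile(a[:,:2]@ex,[1,5,50,95,99]).round(4),'ey',np.percentile(a[:,:2]@ey,[1,5,50,95,99]).round(4))
mug=W[260:310,325:375].reshape(-1,3);mug=mug[mug[:,2]>.02];print('mug',mug.min(0),mug.max(0))
all_=W[200:260,200:380].reshape(-1,3)
s=manip.state()['tool_rot'];print('tool yaw',2*np.arctan2(s[2],s[1]))
```

```text
off 0.0187
canvas top ((0.5332081913948059, -0.02964714914560318), (0.021196497604250908, 0.23957450687885284), 8.228376388549805) [ 0.53274642 -0.02925569  0.2260618 ] [ 0.50732001 -0.14911605  0.21752987] [0.56052558 0.09000385 0.2336417 ]
yaw 0.14349636
clamp 545 [ 0.62656786 -0.00526173  0.28832136] [ 0.62667744 -0.00455838  0.28899662]
((0.6298027038574219, -0.007122475653886795), (0.04849537834525108, 0.06007042154669762), 7.735227584838867)
canvas along ex [0.5131 0.5139 0.5231 0.5324 0.5336] ey [-0.2231 -0.2139 -0.1045  0.0029  0.0122]
clamp along ex [0.5986 0.5998 0.619  0.6397 0.6444] ey [-0.1261 -0.1231 -0.0943 -0.0683 -0.0674]
mug [ 0.27683585 -0.19353902  0.02055932] [0.47163636 0.15041324 1.23988135]
tool yaw 0.23980818364673692
```

```bash
python3 -m crank '[{"turn":0.096},{"x":2.9,"y":-3.7},{"x":2.9,"y":-3.7},{"x":2.9,"y":-3.7},{"x":2.9,"y":-3.7}]' 0
python3 -m crank '[{"x":2.9,"y":-3.7},{"x":2.9,"y":-3.7},{"x":2.9,"y":-3.7},{"x":2.9,"y":-3.7},{"x":2.9,"y":-3.7}]'
python3 -m crank '[{"x":2.9,"y":-3.7},{"x":2.9,"y":-3.7},{"x":2.9,"y":-3.7},{},{}]'
cat > pose.py <<'E'
from h import *
y=.1435;ex=np.array([np.cos(y),np.sin(y)]);ey=np.array([-ex[1],ex[0]])
s=manip.state();p=s['tool_pos'];q=s['tool_rot']
print('t',s['time'],'ex %.4f ey %.4f z %.4f'%(p[:2]@ex,p[:2]@ey,p[2]),'yaw',2*np.arctan2(q[2],q[1]),q,'w',s['gripper_width'],'F',np.round(s['contact_force'],1))
E
python3 pose.py
```

```text
t 0.1 ex 0.0601 ey -0.6215 z 0.2302 yaw 0.23980818364673692 [-9.39461399e-04  9.92819675e-01  1.19616935e-01 -6.11794735e-06] w 0.9995941999497272 F [-0.7 -0.2 -0.3]schema error: expected keys x, y, z, turn
schema error: expected keys x, y, z, turn
schema error: expected keys x, y, z, turn
```

```bash
python3 -m crank '[{"x":0,"y":0,"z":0,"turn":0.096},{"x":2.9,"y":-3.7,"z":0,"turn":0},{"x":2.9,"y":-3.7,"z":0,"turn":0},{"x":2.9,"y":-3.7,"z":0,"turn":0},{"x":2.9,"y":-3.7,"z":0,"turn":0}]' 0
python3 -m crank '[{"x":2.9,"y":-3.7,"z":0,"turn":0},{"x":2.9,"y":-3.7,"z":0,"turn":0},{"x":2.9,"y":-3.7,"z":0,"turn":0},{"x":2.9,"y":-3.7,"z":0,"turn":0},{"x":2.9,"y":-3.7,"z":0,"turn":0}]'
python3 -m crank '[{"x":2.9,"y":-3.7,"z":0,"turn":0},{"x":2.9,"y":-3.7,"z":0,"turn":0},{"x":2.9,"y":-3.7,"z":0,"turn":0},{"x":0,"y":0,"z":0,"turn":0},{"x":0,"y":0,"z":0,"turn":0}]'
python3 pose.py
```

```text
time: 0.6
tool_pos: [0.2425, -0.4421, 0.2306]
tool_rot: [-0.001, 0.997, 0.071, -0.0]
contact_force: [0.4, -0.5, 0.6]
gripper_width: 0.143
grasp_force: 0.0
time: 1.1
tool_pos: [0.3594, -0.2382, 0.231]
tool_rot: [-0.0, 0.997, 0.072, 0.0]
contact_force: [0.9, -0.5, 0.6]
gripper_width: 0.002
grasp_force: 0.0
time: 1.6
tool_pos: [0.4293, -0.1167, 0.2308]
tool_rot: [-0.0, 0.997, 0.073, -0.001]
contact_force: [-0.7, 0.5, 0.1]
gripper_width: 0.001
grasp_force: 0.0
t 1.6 ex 0.4081 ey -0.1769 z 0.2308 yaw 0.14680565206935678 [-4.45351558e-05  9.97307087e-01  7.33369184e-02 -5.18194735e-04] w 0.0008135832171953004 F [-0.7  0.5  0.1]
```

```bash
python3 -m crank '[{"x":0,"y":-3.8,"z":0,"turn":0},{"x":1.5,"y":-3.8,"z":0,"turn":0},{"x":2.8,"y":0,"z":1.2,"turn":0},{"x":2.8,"y":0,"z":1.2,"turn":0},{"x":0,"y":0,"z":0,"turn":0}]'
python3 pose.py
python3 - <<'E'
from h import *
p,d=manip.grab_frame("side");cv2.imwrite("pics/side1.png",cv2.resize(p[60:260,150:350],None,fx=3,fy=3,interpolation=2)[:,:,::-1])
E
```

```text
time: 2.1
tool_pos: [0.4889, -0.0333, 0.2047]
tool_rot: [-0.001, 0.997, 0.071, -0.002]
contact_force: [-0.8, -0.6, -0.2]
gripper_width: 0.001
grasp_force: 0.0
t 2.1 ex 0.4791 ey -0.1028 z 0.2047 yaw 0.1425813577523264 [-5.32775907e-04  9.97457568e-01  7.12301405e-02 -2.09349880e-03] w 0.0014101548312705724 F [-0.8 -0.6 -0.2]
```

View pics/side1.png

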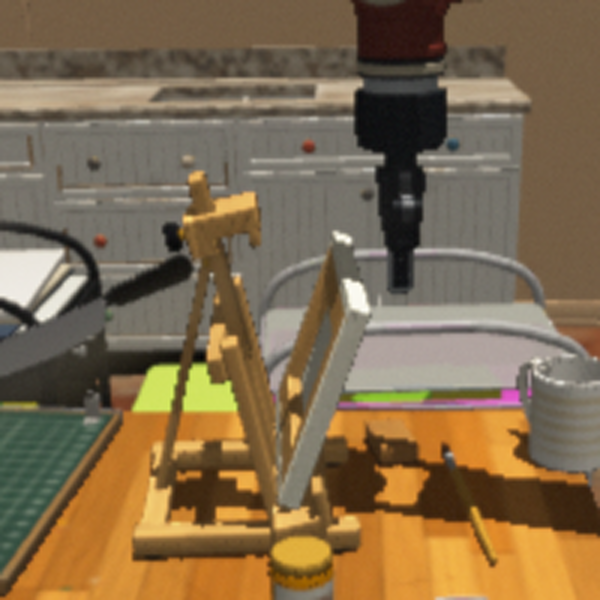

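The shut fingertips, at crop (400,290), stand just in front of the canvas's top edge, at (355,285) on its near corner, and slightly below it. I'll push from here.

```bash
python3 -m crank '[{"x":1.0,"y":0,"z":0,"turn":0},{"x":1.0,"y":0,"z":0,"turn":0},{"x":1.0,"y":0,"z":-0.1,"turn":0},{"x":1.0,"y":0,"z":-0.2,"turn":0},{"x":0.8,"y":0,"z":-0.3,"turn":0}]'
python3 -m crank '[{"x":0.8,"y":0,"z":-0.3,"turn":0},{"x":0.8,"y":0,"z":-0.3,"turn":0},{"x":0.8,"y":0,"z":-0.2,"turn":0},{"x":0,"y":0,"z":0,"turn":0},{"x":0,"y":0,"z":0,"turn":0}]'
python3 pose.py
python3 - <<'E'
from h import *
p,d=manip.grab_frame("side");cv2.imwrite("pics/side2.png",cv2.resize(p[60:260,150:350],None,fx=3,fy=3,interpolation=2)[:,:,::-1])
E
```

```text
time: 2.65
tool_pos: [0.537, -0.0255, 0.2137]
tool_rot: [0.0, 0.997, 0.072, 0.0]
contact_force: [-0.1, 0.0, -0.6]
gripper_width: -0.001
grasp_force: 0.1
time: 3.15
tool_pos: [0.5599, -0.022, 0.2212]
tool_rot: [-0.0, 0.997, 0.072, -0.0]
contact_force: [0.8, -0.2, -0.6]
gripper_width: 0.001
grasp_force: 0.0
t 3.15 ex 0.5510 ey -0.1019 z 0.2212 yaw 0.1439886576903181 [-1.38752769e-05  9.97409516e-01  7.19321508e-02 -1.52526792e-04] w 0.0009575123048377584 F [ 0.8 -0.2 -0.6]
```

View pics/side2.png

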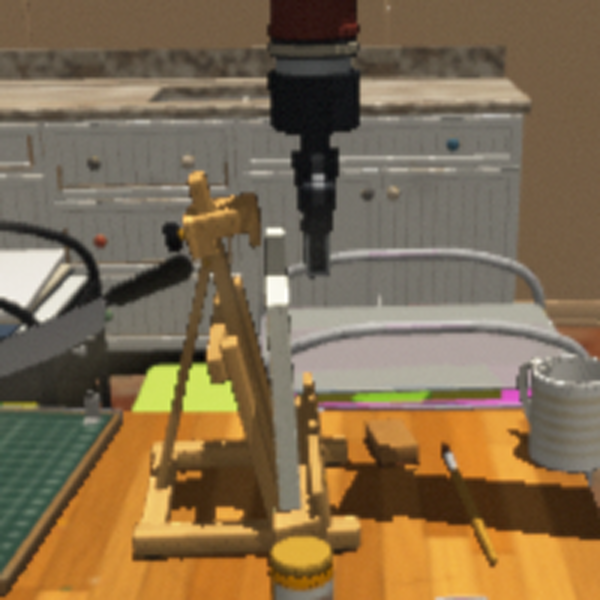

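The canvas at (278,390) is just past plumb and has left the fingertips at (317,270). It's falling back by itself, so I'll wait, then look from both cameras.

```bash
python3 -m crank '[{"x":-1,"y":0,"z":0,"turn":0},{"x":-1,"y":0,"z":0,"turn":0},{"x":0,"y":0,"z":-3,"turn":0},{"x":0,"y":0,"z":-4,"turn":0},{"x":0,"y":0,"z":-4,"turn":0}]'
python3 -m crank '[{"x":0,"y":0,"z":0,"turn":0},{"x":0,"y":0,"z":0,"turn":0},{"x":0,"y":0,"z":0,"turn":0},{"x":0,"y":0,"z":0,"turn":0},{"x":0,"y":0,"z":0,"turn":0}]' >/dev/null
python3 pose.py
python3 - <<'E'
from h import *
p,d=manip.grab_frame("side");cv2.imwrite("pics/side3.png",cv2.resize(p[60:260,150:350],None,fx=3,fy=3,interpolation=2)[:,:,::-1])
W=cloud('side',d);y=.1435;ex=np.array([np.cos(y),np.sin(y)]);ey=np.array([-ex[1],ex[0]])
# canvas left edge (end face, at high ey) points
E=np.stack([W[...,:2]@ex,W[...,:2]@ey,W[...,2]],-1)
m=(p.min(-1)>90)&(p.max(-1).astype(int)-p.min(-1)<35)&(E[...,2]>.06)&(E[...,2]<.26)&(E[...,1]>-.01)&(E[...,1]<.03)&(E[...,0]>.5)&(E[...,0]<.7)
q=E[m];print(len(q),np.ptp(q,axis=0))
l=cv2.fitLine(q[:,[0,2]].astype(np.float32),cv2.DIST_HUBER,0,.01,.01).ravel();print('lean deg',np.degrees(np.arctan(l[0]/l[1])),l[2:],q[:,2].max())
E
```

```text
time: 3.7
tool_pos: [0.5385, -0.025, 0.3318]
tool_rot: [-0.0, 0.997, 0.072, -0.001]
contact_force: [0.7, -0.3, 0.7]
gripper_width: 0.005
grasp_force: 0.0
t 4.2 ex 0.5303 ey -0.1018 z 0.3296 yaw 0.14374989421787016 [-3.58573765e-04  9.97417129e-01  7.18130082e-02 -1.35418819e-03] w -3.919715164318111e-05 F [ 0.8 -0.1 -0.1]
555 [0.05267033 0.0269377  0.16896429]
lean deg 12.110605 [0.5995408  0.14975691] 0.22942489446647968
```

View pics/side3.png

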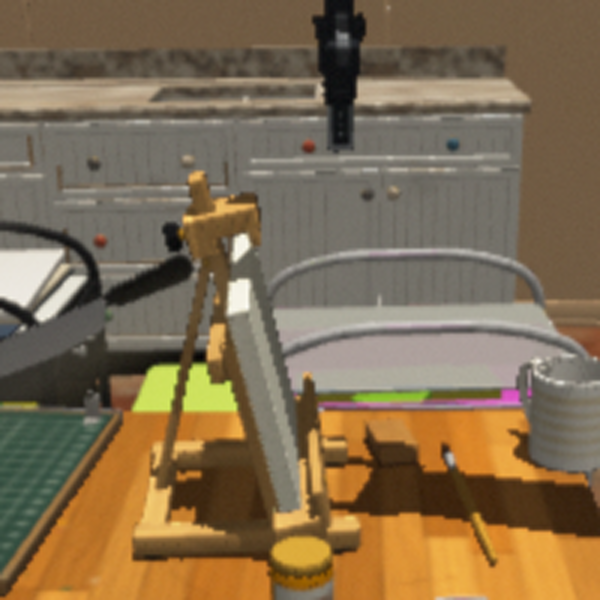

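The canvas leans 12.1° back, flush with the mast and posts, with its far top corner at (240,240). The clamp at (222,225) is still above it. Next I'll move over the clamp block.

```bash
python3 -m crank '[{"x":3.0,"y":-0.5,"z":0,"turn":0},{"x":3.0,"y":0,"z":0,"turn":0},{"x":1.8,"y":0,"z":0,"turn":0},{"x":0,"y":0,"z":1.5,"turn":0},{"x":0,"y":0,"z":1.2,"turn":0}]'
python3 -m crank '[{"x":0,"y":0,"z":0.3,"turn":0},{"x":0,"y":0,"z":0.3,"turn":0},{"x":0,"y":0,"z":0,"turn":0},{"x":0,"y":0,"z":0,"turn":0},{"x":0,"y":0,"z":0,"turn":0}]'
python3 pose.py
```

```text
time: 4.75
tool_pos: [0.616, -0.0088, 0.3022]
tool_rot: [-0.0, 0.997, 0.072, -0.001]
contact_force: [0.1, -0.2, -0.4]
gripper_width: 0.005
grasp_force: 0.0
time: 5.25
tool_pos: [0.6166, -0.0089, 0.2992]
tool_rot: [0.0, 0.997, 0.072, 0.001]
contact_force: [-0.2, 0.4, 0.8]
gripper_width: 0.002
grasp_force: 0.0
t 5.25 ex 0.6090 ey -0.0970 z 0.2992 yaw 0.1436933691177372 [1.50830042e-04 9.97419883e-01 7.17848708e-02 6.97882567e-04] w 0.0018920608764122534 F [-0.2  0.4  0.8]
```

```bash
python3 -m crank '[{"x":0,"y":0,"z":0.5,"turn":0},{"x":0,"y":0,"z":0.4,"turn":0},{"x":-0.1,"y":0,"z":0.4,"turn":0},{"x":-0.1,"y":0,"z":0.4,"turn":0},{"x":-0.1,"y":0,"z":0.4,"turn":0}]'
python3 -m crank '[{"x":-0.1,"y":0,"z":0.4,"turn":0},{"x":-0.1,"y":0,"z":0.4,"turn":0},{"x":-0.1,"y":0,"z":0.4,"turn":0},{"x":0,"y":0,"z":0,"turn":0},{"x":0,"y":0,"z":0,"turn":0}]'
python3 pose.py
```

```text
time: 5.75
tool_pos: [0.6138, -0.0093, 0.2775]
tool_rot: [0.0, 0.997, 0.072, 0.001]
contact_force: [-0.0, -0.0, 3.5]
gripper_width: 0.004
grasp_force: 1.9
time: 6.25
tool_pos: [0.6101, -0.0096, 0.2643]
tool_rot: [-0.0, 0.997, 0.072, -0.001]
contact_force: [0.8, -1.3, 0.4]
gripper_width: -0.002
grasp_force: 0.3
t 6.25 ex 0.6025 ey -0.0968 z 0.2643 yaw 0.1437914068185185 [-2.47800093e-04  9.97416155e-01  7.18337481e-02 -9.29974615e-04] w -0.0017793222109403924 F [ 0.8 -1.3  0.4]
```

```bash
python3 -m crank '[{"x":-0.1,"y":0,"z":0.3,"turn":0},{"x":-0.05,"y":0,"z":0.3,"turn":0},{"x":-0.05,"y":0,"z":0.2,"turn":0},{"x":0,"y":0,"z":0.1,"turn":0},{"x":0,"y":0,"z":0,"turn":0}]'
python3 -m crank '[{"x":0,"y":0,"z":0.1,"turn":0},{"x":0,"y":0,"z":0.1,"turn":0},{"x":0,"y":0,"z":0,"turn":0}]'
python3 - <<'E'
from h import *
p,d=manip.grab_frame("side");cv2.imwrite("pics/side4.png",cv2.resize(p[100:220,180:300],None,fx=5,fy=5,interpolation=2)[:,:,::-1])
E
python3 pose.py
```

```text
time: 6.75
tool_pos: [0.6084, -0.0099, 0.256]
tool_rot: [-0.0, 0.997, 0.072, -0.0]
contact_force: [0.9, 0.3, 1.9]
gripper_width: 0.0
grasp_force: 1.1
time: 7.05
tool_pos: [0.6084, -0.01, 0.255]
tool_rot: [-0.0, 0.997, 0.072, -0.0]
contact_force: [-2.4, 0.2, 5.9]
gripper_width: 0.001
grasp_force: 2.9
t 7.1 ex 0.6007 ey -0.0968 z 0.2550 yaw 0.14385499660415196 [-2.26230818e-05  9.97414293e-01  7.18654913e-02 -2.78935376e-04] w 0.004562123037100382 F [-2.3  0.5  5.2]
```

View pics/side4.png

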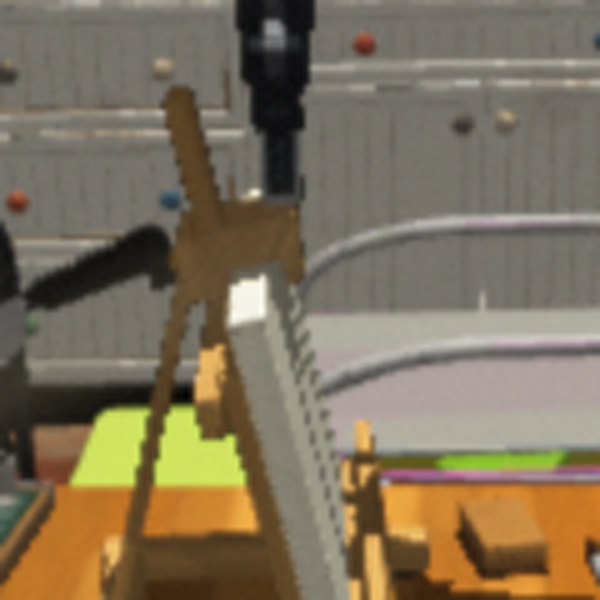

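The clamp at (240,250) is nearly on the canvas, with its lip in front at (297,265). I'll press on until the force clearly rises.

```bash
python3 -m crank '[{"x":0,"y":0,"z":0.1,"turn":0},{"x":0,"y":0,"z":0.1,"turn":0},{"x":0,"y":0,"z":0,"turn":0}]'
python3 -m crank '[{"x":0,"y":0,"z":0.1,"turn":0},{"x":0,"y":0,"z":0,"turn":0}]'
python3 pose.py
```

```text
time: 7.4
tool_pos: [0.6084, -0.01, 0.2548]
tool_rot: [0.0, 0.997, 0.072, 0.0]
contact_force: [-5.4, 0.5, 10.9]
gripper_width: -0.001
grasp_force: 5.6
time: 7.6
tool_pos: [0.6084, -0.01, 0.2547]
tool_rot: [0.0, 0.997, 0.072, 0.0]
contact_force: [-6.5, 1.5, 13.6]
gripper_width: -0.003
grasp_force: 7.0
t 7.6 ex 0.6008 ey -0.0969 z 0.2547 yaw 0.14391269028681725 [1.98158822e-04 9.97412201e-01 7.18942621e-02 2.76903887e-04] w -0.003469471344252743 F [-6.5  1.5 13.6]
```

The clamp has stopped under 13 N, so it is seated. Now I'll retreat straight up and check.

```bash
python3 -m crank '[{"x":0,"y":0,"z":-0.6,"turn":0},{"x":-0.3,"y":0,"z":-2,"turn":0},{"x":-1,"y":0,"z":-4,"turn":0},{"x":-4,"y":0,"z":-2,"turn":0},{"x":-4,"y":0,"z":0,"turn":0}]'
python3 -m crank '[{"x":-4,"y":0,"z":0,"turn":0},{"x":-4,"y":0,"z":0,"turn":0},{"x":0,"y":0,"z":0,"turn":0},{"x":0,"y":0,"z":0,"turn":0},{"x":0,"y":0,"z":0,"turn":0}]'
python3 - <<'E'
from h import *
a,da=manip.grab_frame("side");b,db=manip.grab_frame("top")
r=lambda p:cv2.resize(p,(395,395),interpolation=2)
cv2.imwrite("pics/fin.png",np.hstack([r(a[105:215,185:295]),r(b[120:240,250:370])])[:,:,::-1])
W=cloud('top',db);y=.1435;ex=np.array([np.cos(y),np.sin(y)]);ey=np.array([-ex[1],ex[0]])
E=np.dstack([W[...,:2]@ex,W[...,:2]@ey,W[...,2]])[120:216,250:376].reshape(-1,3)
c=E[(abs(E[:,1]+.0965)<.027)&(E[:,2]>.235)&(E[:,2]<.27)&(E[:,0]<.632)];print('clamp top',len(c),np.median(c,0),c.min(0),c.max(0))
t=E[(abs(E[:,1]+.105)>.045)&(abs(E[:,1]+.105)<.115)&(E[:,2]>.215)&(E[:,2]<.24)];print('canvas top',len(t),np.median(t,0),t.min(0),t.max(0))
E
```

```text
time: 8.1
tool_pos: [0.517, -0.0238, 0.3406]
tool_rot: [0.001, 0.997, 0.072, 0.002]
contact_force: [-0.6, -0.4, -0.0]
gripper_width: 0.001
grasp_force: 0.0
time: 8.6
tool_pos: [0.4379, -0.0348, 0.3368]
tool_rot: [-0.0, 0.997, 0.072, -0.0]
contact_force: [0.2, -0.4, -0.1]
gripper_width: 0.001
grasp_force: 0.0
clamp top 429 [ 0.61028852 -0.09615269  0.25195763] [ 0.59013239 -0.12331443  0.23662662] [ 0.63189242 -0.06979818  0.26003673]
canvas top 541 [ 0.61425584 -0.15032584  0.22820839] [ 0.60324796 -0.21978206  0.2150142 ] [0.62607796 0.00982979 0.23468832]
```

View pics/fin.png

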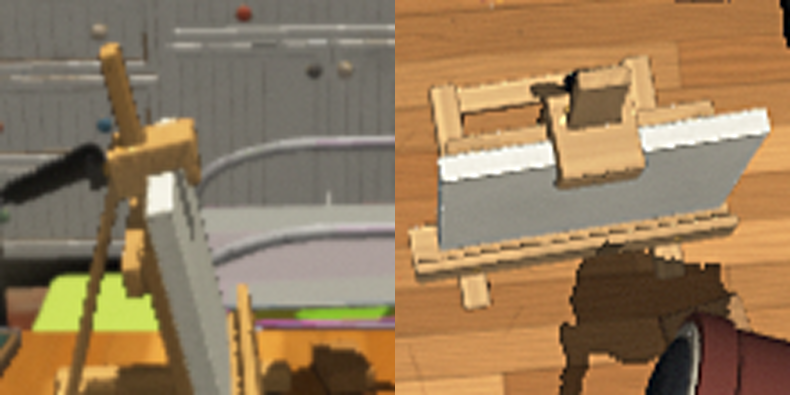

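The final pictures show the canvas flat on the mast and the clamp sitting on its top edge, with the lip in front of the canvas face. The top faces differ by about 22–24 mm in height, which matches the 22 mm block.

```bash
python3 -c "
from plant import manip
print(manip.job_done())"
```

```text
the job is handed in; nothing more can be done
None
```

The job is handed in: by my measurements the canvas leans back 12° on the mast, the clamp sits on its top edge with the lip in front, and the arm is clear, though no verdict came back.

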